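# Load the wide bung into the sander's rotary feed table

## Task

Turn the carousel of the bung sander until its one wide nest stands at the loading point, the gap in the rim guard between its two posts, behind the small steel apron. Then take the wide wooden bung from the bench and set it upright, fully down, in that nest, without dropping it, and let go; the nest must still be at the loading point.

Things in the scene. Friction and masses are not known exactly. Their poses are not given: they have to be found in the camera images.
- wide_bung: Wide barrel bung of turned light wood, upright on the bench, 60 mm tall, 0.09 kg: a plug 52 mm in diameter at the foot, 60 mm at 26 mm height, then from 32 mm up a round grip head 40 mm in diameter. Origin: centre of the underside, z up. Two small bungs of this shape (35 mm plug, 25 mm head, 48 mm tall) beside it are not wanted.
- handle (a point): Handle on the carousel's vertical turning axis: black upright bar 64 mm long, 14 mm thick, 74 to 110 mm above the bench; this point at 92 mm. It turns with the carousel: -x points to the wide nest, y along the bar, z up; pinch it across x. The carousel turns both ways with light friction (0.1 N m), no notches, and stays where left; it starts 35 to 75 degrees off.
- wide_nest (a point): Centre of the inner floor of the wide nest, 38 mm above the bench: metal cup 76 mm inside, wall 5 mm, rim 22 mm above the floor. One of four cups on the grey carousel disc (290 mm across), 95 mm from the axis, 90 degrees apart; the other three are narrow (42 mm inside), one holding a small bung fixed in it. -x points away from the axis.
- load_point (a point): Loading point, fixed on the green base: where the centre of the wide nest's floor must be, 95 mm from the axis, 38 mm above the bench. -x points level from the axis out through the middle of the gap in the green rim guard (50 mm high), over a steel apron (90 mm wide, 20 mm high) and between two steel posts (16 mm thick, 66 mm high, 154 mm from the axis, 34 degrees either side).
Mind the look-alikes: they are no part of the job. Leave any turquoise look-alike of the wide_bung alone.

How it is judged:
By the outcome, as a careful person would: the job done as asked, in the order asked, and still so for the second after the job is handed in, with the robot touching nothing.
It also fails if it takes over 50 s, if anything falls off the work surface, if the arm or the gripper's body presses on something with over 40 N, if the wrist force passes 120 N, or if a joint passes its speed limit or range.

## Robot

A 7-joint arm with a two-finger parallel gripper is mounted at the origin on the work surface. World frame = base frame: x ahead of the robot, y to its left, z up, the work surface at z = 0. Lengths are in m, angles in rad, forces in N, time in s.
With the tool pointing down it reaches from about 0.425 to 0.875 m from the base axis. Payload 4.7 kg.
Tool frame: the origin (TCP) lies at the very end of the fingers, on their centre line; the grasp point (between the pads) lies 19 mm behind it; z points along the fingers, y is the direction in which the jaws open and shut (so a half turn about z gives the same grasp; the last joint's range is limited). The gripper opens to 85 mm and grips with 20 to 120 N. Pads are 22 mm wide; open, the fingers measure 114 mm over their backs; the gripper's body (76 mm by 85 mm) begins 54 mm behind the grasp point. The pads swing forward as they close: fully open they stand 13 mm farther back than shut.
Start: joints at [1.278, 0.321, -0.07, 1.45, 0.023, 1.371, -0.057], TCP at [0.196, -0.62, 0.231] pointing down, gripper open.
Joint ranges: [-2.86, 2.86], [-0.3, 2.09], [-1.38, 1.24], [0.06, 2.45], [-1.56, 4.7], [0.09, 2.05], [-2.69, 2.69]. Speed limits (rad/s): [2.57, 2.57, 3.14, 3.14, 3.14, 3.14, 3.14].

## Interface

Orientations are given as [roll, pitch, yaw] about the fixed x, y, z axes, in that order (R = Rz(yaw) Ry(pitch) Rx(roll)).
In Python, from bench import ctrl, grab_frame, camera_model gives the robot as it stands. Calls block until the motion is done:
- ctrl.reach(position, orientation): joint-space move of the TCP to a pose.
- ctrl.movel(position, ori=None, speed=0.15): straight line of the TCP; ori=None keeps the orientation; speed is the mean speed in m/s.
- ctrl.move_j(angles): joint-space move.
- ctrl.gripper_open() and ctrl.close(f_grip=None): open the fingers fully, or close them until they stop; f_grip is the grip in N (None keeps the last).
- ctrl.pause(seconds).
- ctrl.ik(position, orientation): joint angles nearest the present ones, or None.
- ctrl.read_state(): the state.
- grab_frame(name): name is "scene" or "top" or "wrist"; returns (picture, depth): 480x640x3 uint8, red, green, blue; 480x640 float32, m along the optical axis (not along the pixel's ray), 0 where there is no reading.
- camera_model(name): a dict with "K" (3x3 intrinsics, pixels), "R" (3x3) and "t" (3): a world point X has camera coordinates R X + t. Camera axes: x right, y down, z forward; pixel columns grow to the right and rows downward; lengths in m; the calibration is good to about 2 mm. A picture is of the moment at which its call begins: read the wrist's pose just before it. camera_model takes no time and is no camera call; for the wrist camera it gives the pose at the moment of the call.
A pose or a line that the arm cannot do raises ctrl.Unreachable and nothing moves.
- ctrl.finish_job(): hands the job in, once; it reports no verdict.
The state is a dict: "time": time; "joint_positions": joint angles; "joint_vel": joint speeds; "joint_torque": joint torques, N m; "tcp_pos": TCP position; "ee_rot": TCP orientation; "contact_force": force on the tool from outside, world axes, zero at the start; "moment": the same for the moment, N m; "width": finger opening in m.
Only numpy, scipy, OpenCV 4.12 (cv2) and the standard library are available. Lean on these libraries where they do the work, as an engineer would, in place of code of your own. Each camera call takes 0.05 s, during which the arm holds its last target.

## Working session

There is one attempt and no reset: what is moved stays moved. The work goes in short steps, each a Python script; the robot and the scene stay as the last script left them, time stands still between calls to the robot, and variables do not carry over. Pictures are saved under pics/ and viewed, and the job is handed in when it is done.

```bash
mkdir -p pics; ls
python3 - <<'E'
from bench import ctrl, grab_frame, camera_model
import cv2, numpy as np
for n in ("scene","top"):
    p,d=grab_frame(n); cv2.imwrite(f"pics/{n}0.png",p[:,:,::-1]); np.savez(f"pics/{n}0.npz",p=p,d=d,**camera_model(n))
    m=camera_model(n); print(n,m["K"][0], -m["R"].T@m["t"])
s=ctrl.read_state(); print(s["time"],s["tcp_pos"],s["ee_rot"],s["contact_force"],s["width"])
E
```

```text
pics
scene [436.10969617   0.         318.64255325] [1.00491233 0.12564939 0.79949496]
top [546.8895804    0.         315.10244001] [0.46618689 0.07506103 0.89890569]
0.1 [ 0.19611799 -0.61921348  0.23031517] [-3.13984395e+00  1.03923842e-04  3.06827111e-01] [0.61489853 1.00737212 0.59051448] 0.0854145572430271
```

View pics/top0.png

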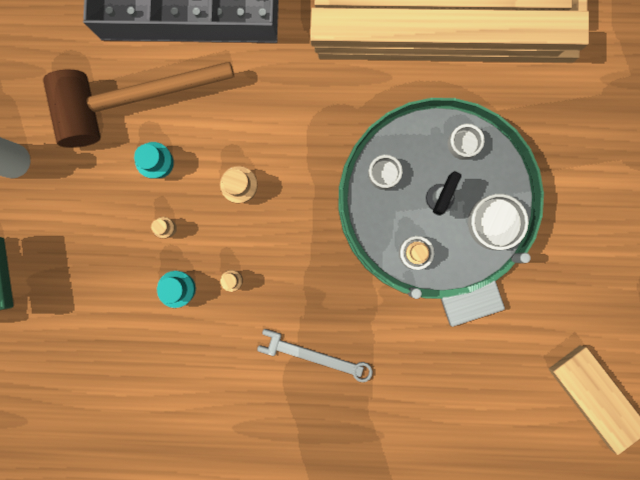

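View pics/scene0.png

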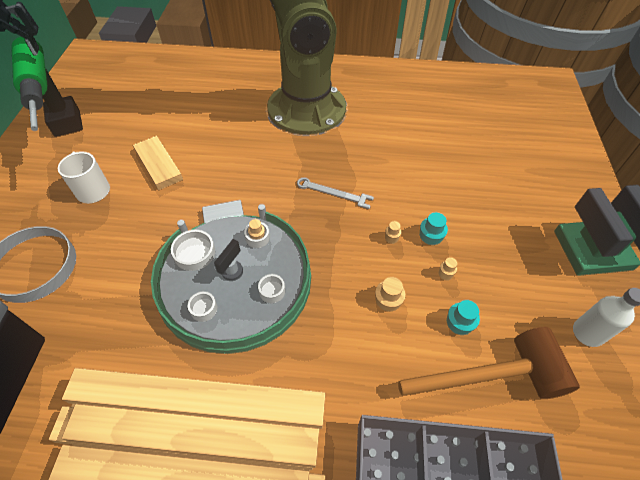

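The top view shows the wide bung at about (238,184), the handle at (447,193), the wide nest at (500,222), posts at (416,293) and (525,258), and the apron at (474,303). Next I measure these in the depth image.

```bash
cat > h.py <<'E'
import numpy as np, cv2
def cloud(f):
    z=np.load(f); d=z["d"]; K=z["K"]; v,u=np.mgrid[:480,:640]
    P=np.stack([(u-K[0,2])/K[0,0]*d,(v-K[1,2])/K[1,1]*d,d],-1)
    return z["p"],(P-z["t"])@z["R"],d>0
def circ(p):
    A=np.c_[2*p[:,:2],np.ones(len(p))]; s=np.linalg.lstsq(A,(p[:,:2]**2).sum(1),rcond=None)[0]
    return s[:2],np.sqrt(s[2]+s[0]**2+s[1]**2)
E
python3 - <<'E'
from h import *
p,X,ok=cloud("pics/top0.npz")
for n,(u,v) in dict(bung=(238,184),handle=(447,193),nest=(500,222),apron=(474,303),p1=(416,293),p2=(525,258),table=(250,420),disc=(400,215)).items(): print(n,X[v,u].round(4))
V,U=np.mgrid[:480,:640]
def sel(u,v,r,z0,z1): 
    m=ok&(np.hypot(U-u,V-v)<r)&(X[...,2]>z0)&(X[...,2]<z1); q=X[m]; return q
def box(n,q,rect=False):
    c,s,a=cv2.minAreaRect((q[:,:2]*1000).astype(np.float32)); c2,r=cv2.minEnclosingCircle((q[:,:2]*1000).astype(np.float32))
    print(n,len(q),"z",np.median(q[:,2]).round(4),"mean",q[:,:2].mean(0).round(4),"rect",np.round(c,1),np.round(s,1),round(a,1),"circ",np.round(c2,1),round(r,1))
box("bunghead",sel(238,184,25,.055,.066))
box("bung plug",sel(238,184,25,.02,.066))
box("p1",sel(416,293,12,.06,.075)); box("p2",sel(525,258,12,.06,.075))
q=sel(447,193,40,.1,.118);box("handle",q)
e=np.linalg.eigh(np.cov(q[:,:2].T));print(e[1][:,1],np.degrees(np.arctan2(e[1][1,1],e[1][0,1])))
box("nest rim",sel(500,222,34,.053,.068))
g=(p[...,1].astype(int)>p[...,0].astype(int)+30)&(U>330)&(U<550)&(V>90)&(V<310)
q=X[g&ok&(X[...,2]>.044)&(X[...,2]<.056)];print("guard",len(q),circ(q)); 
q=X[(U>430)&(U<515)&(V>270)&(V<330)&ok&(X[...,2]>.016)&(X[...,2]<.024)];box("apron",q)
E
```

```text
bung [0.5812 0.2279 0.0568]
handle [ 0.5684 -0.0845  0.11  ]
nest [ 0.5343 -0.1819  0.038 ]
apron [ 0.4059 -0.1484  0.0194]
p1 [ 0.4212 -0.05    0.0639]
p2 [ 0.4789 -0.2119  0.0643]
table [ 0.2029  0.2049 -0.0025]
disc [ 0.5414 -0.0268  0.0342]
bunghead 507 z 0.0586 mean [0.5845 0.2321] rect [584.7 232.4] [39.4 38.6] 46.8 circ [584.7 232.3] 20.0
bung plug 1063 z 0.0478 mean [0.5823 0.2291] rect [584.4 232.1] [58.  58.9] 33.8 circ [584.5 232.7] 30.2
p1 84 z 0.0646 mean [ 0.4207 -0.0503] rect [420.5 -50.2] [13.7 15.1] 0.3 circ [420.3 -50.3] 7.9
p2 92 z 0.0641 mean [ 0.4794 -0.2116] rect [ 479.2 -211.9] [14.6 14.2] 52.4 circ [ 479.3 -211.9] 8.1
handle 447 z 0.1084 mean [ 0.5695 -0.0871] rect [569.8 -87.8] [14.4 63.5] 67.1 circ [570.  -87.2] 31.8
[-0.92172597  0.38784177] 157.17972544688573
nest rim 636 z 0.0582 mean [ 0.5335 -0.1759] rect [ 533.6 -175.7] [84.3 85.8] 0.9 circ [ 533.1 -175.5] 43.2
guard 1414 (array([ 0.57003269, -0.08743443]), np.float64(0.1538423124599815))
apron 2091 z 0.0188 mean [ 0.4107 -0.1449] rect [ 412.3 -148.6] [ 64.8 129.6] 17.8 circ [ 426.8 -144.5] 65.5
```

Run:
```python
from h import *
p,X,ok=cloud("pics/scene0.npz")
for u,v in [(20,20),(30,60),(32,115),(62,112),(80,165),(30,235),(15,345),(310,40)]: print(u,v,X[v,u].round(3))
from bench import ctrl
R=[np.pi,0,np.radians(157.5)]
for z in (.25,.075): print(ctrl.ik([.570,-.0873,z],R))
print(ctrl.ik([.570,-.0873,.075],[np.pi,0,np.radians(110)]))
print(ctrl.ik([.570,-.0873,.075],[np.pi,0,np.radians(-22.5)]))
```

```text
20 20 [-0.566 -1.197 -0.121]
30 60 [ 0.185 -0.595  0.227]
32 115 [ 0.34  -0.526  0.206]
62 112 [ 0.15  -0.622  0.053]
80 165 [ 0.331 -0.496  0.055]
30 235 [ 0.509 -0.556  0.012]
15 345 [ 0.773 -0.42   0.072]
310 40 [0.064 0.021 0.24 ]
[ 0.75696584  0.22679359 -0.75496758  1.59030167  0.15737247  1.38703023
  1.16404155]
[ 0.72273794  0.38792655 -0.73386202  1.79223431  0.29246421  1.07315437
  1.06243075]
[ 0.6872089   0.37603388 -0.68895093  1.79338106  0.26968072  1.0680807
  0.25019411]
[ 0.59254926  0.3499504  -0.5720178   1.79655793  0.21472342  1.05728491
 -2.02161036]
```

Run:
```python
import cv2,numpy as np
from bench import grab_frame
z=np.load("pics/scene0.npz")["p"][:220,:220,::-1]
a=cv2.resize(z,(400,400),interpolation=cv2.INTER_CUBIC)
w,d=grab_frame("wrist"); b=cv2.resize(w[:,:,::-1],(400,300))
im=np.zeros((400,800,3),np.uint8); im[:,:400]=a; im[:300,400:]=b; cv2.imwrite("pics/a1.png",im)
```

```text
(no output)
```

View pics/a1.png

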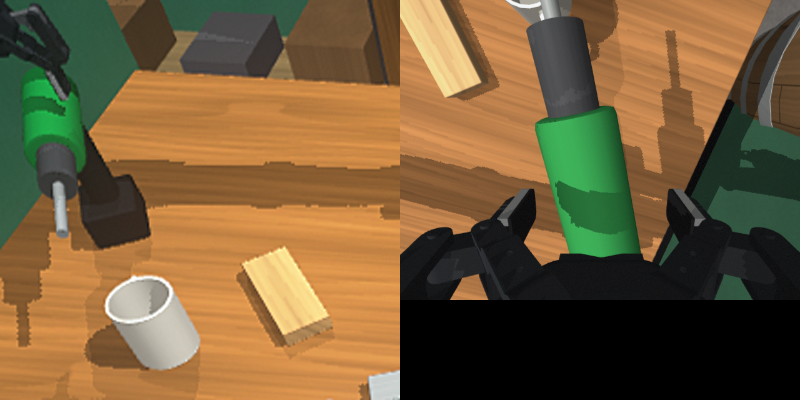

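A cordless drill stands right between the open fingers at the start, so I rise straight up before moving over to the handle.

Run:
```python
from bench import ctrl, grab_frame, camera_model
import numpy as np,cv2
p=ctrl.read_state()["tcp_pos"]
ctrl.movel([p[0],p[1],.38],speed=.2)
R=[np.pi,0,np.radians(157.5)]
ctrl.reach([.570,-.0873,.25],R)
s=ctrl.read_state(); print(s["time"],s["tcp_pos"],s["ee_rot"],s["contact_force"])
m=camera_model("wrist"); w,d=grab_frame("wrist"); cv2.imwrite("pics/w1.png",w[:,:,::-1]); np.savez("pics/w1.npz",p=w,d=d,**m)
from h import *
q,X,ok=cloud("pics/w1.npz")
k=X[ok&(X[...,2]>.1)&(X[...,2]<.118)&(np.hypot(X[...,0]-.57,X[...,1]+.087)<.05)]
print(len(k),cv2.minAreaRect((k[:,:2]*1000).astype(np.float32)))
```

```text
3.4 [ 0.5700067  -0.08879227  0.25003681] [-3.14123135e+00  2.22744550e-04  2.74647830e+00] [-0.39291595  1.21234579 -0.72807591]
1244 ((569.4335327148438, -87.662109375), (13.384260177612305, 63.023799896240234), 67.07848358154297)
```

View pics/w1.png

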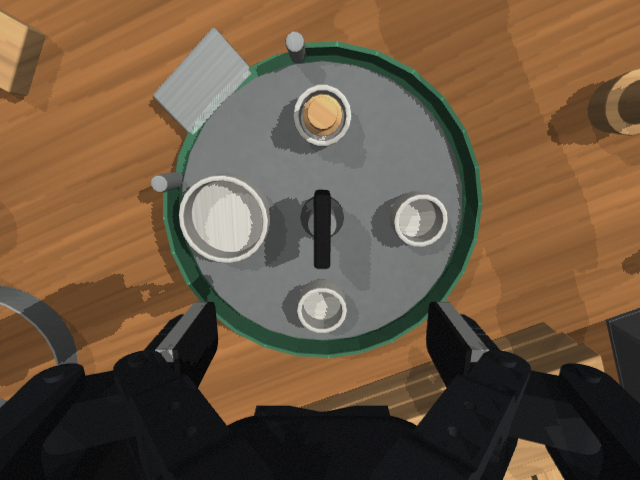

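The wrist view shows the bar at (322,229), parallel to the pads and centred between them. Descend, pinch and turn.

Run:
```python
from bench import ctrl, grab_frame, camera_model
import numpy as np,cv2
R=[np.pi,0,np.radians(157.3)]
ctrl.movel([.570,-.0873,.075],R,speed=.15)
s=ctrl.read_state(); print(s["time"],s["tcp_pos"],s["contact_force"])
ctrl.close(60)
s=ctrl.read_state(); print(s["time"],s["tcp_pos"],s["contact_force"],s["moment"],s["width"])
q=np.array(s["joint_positions"]); q0=q[6]; y0=s["ee_rot"][2]
for k in (1,2,3,4):
    q[6]=q0-np.radians(47.3)*k/4; ctrl.move_j(q)
    s=ctrl.read_state(); print(s["time"],np.degrees(s["ee_rot"][2]),s["contact_force"].round(1) if hasattr(s["contact_force"],"round") else s["contact_force"],s["width"])
p,d=grab_frame("top"); cv2.imwrite("pics/t2.png",p[:,:,::-1]);np.savez("pics/t2.npz",p=p,d=d,**camera_model("top"))
```

```text
4.7667 [ 0.57084474 -0.0873825   0.07603702] [3.27103530e-01 3.05554669e-04 6.36633862e-01]
5.4167 [ 0.56994635 -0.08870652  0.07647209] [-5.25742103 -1.30297363  9.59162897] [-0.33166449  0.81679499 -0.02676673] 0.013116643021564154
5.7333 145.634853049848 [-0.1 -0.1 -0.4] 0.01340731771699262
6.05 133.94517513004496 [ 0.2  0.7 -0.7] 0.013076527109915763
6.3667 122.17058312636625 [ 1.1  1.9 -0.4] 0.013188305818103591
6.6833 110.37332183115609 [ 2.9  0.8 -1.6] 0.013235445530630734
```

View pics/t2.png

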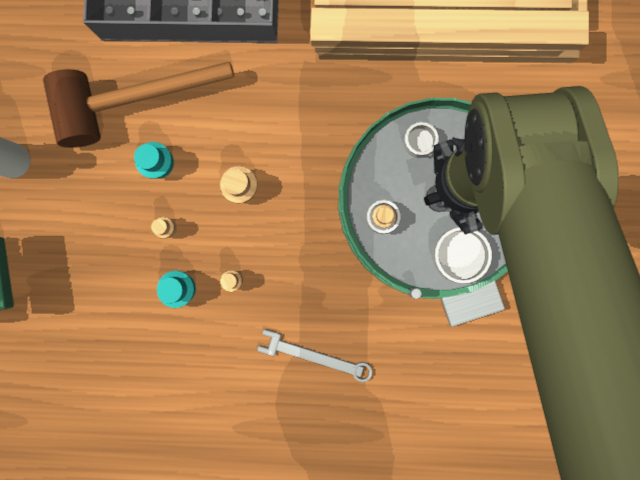

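The wide nest is now at (463,254), behind the apron at (474,303). I measure its angle before letting go.

```bash
cat >> h.py <<'E'
def nest(f,u,v,r=38):
    p,X,ok=cloud(f); V,U=np.mgrid[:480,:640]
    q=X[ok&(np.hypot(X[...,0]-u,X[...,1]-v)<.052)&(X[...,2]>.054)&(X[...,2]<.066)&(p.min(-1)>120)]
    c,R=cv2.minEnclosingCircle((q[:,:2]*1000).astype(np.float32)); ci=circ(q)
    for cc in (np.array(c)/1000,ci[0]):
        v=cc-np.array([.570,-.0874]); print(len(q),cc.round(4),R,"rad",np.hypot(*v).round(4),"ang",np.degrees(np.arctan2(v[1],v[0])).round(2))
E
python3 - <<'E'
from h import *
nest("pics/top0.npz",.5335,-.1757)
nest("pics/t2.npz",.4807,-.1198)
E
```

```text
595 [ 0.5331 -0.1755] 43.199378967285156 rad 0.0955 ang -112.7
595 [ 0.5332 -0.1749] 43.199378967285156 rad 0.0949 ang -112.81
542 [ 0.4807 -0.1215] 43.18931198120117 rad 0.0956 ang -159.12
542 [ 0.4809 -0.1208] 43.18931198120117 rad 0.0951 ang -159.47
```

Run:
```python
from bench import ctrl, grab_frame, camera_model
import numpy as np,cv2
s=ctrl.read_state();q=np.array(s["joint_positions"]);q[6]-=np.radians(.5);ctrl.move_j(q)
ctrl.pause(.2); s=ctrl.read_state(); print(np.degrees(s["ee_rot"]),s["contact_force"])
ctrl.gripper_open()
ctrl.movel([.570,-.0873,.22],speed=.2)
# over the bung; jaws direction free: radial yaw
yaw=np.arctan2(.232,.5846)+np.pi/2
ctrl.reach([.5846,.2322,.20],[np.pi,0,yaw])
ctrl.pause(.2)
s=ctrl.read_state(); print(s["time"],s["tcp_pos"],s["ee_rot"],s["joint_positions"])
for n in ("top","wrist"):
    m=camera_model(n);p,d=grab_frame(n); cv2.imwrite(f"pics/{n}3.png",p[:,:,::-1]);np.savez(f"pics/{n}3.npz",p=p,d=d,**m)
from h import *
nest("pics/top3.npz",.4807,-.1198)
p,X,ok=cloud("pics/wrist3.npz")
k=X[ok&(X[...,2]>.052)&(X[...,2]<.066)&(np.hypot(X[...,0]-.5846,X[...,1]-.2322)<.04)]
print(len(k),cv2.minEnclosingCircle((k[:,:2]*1000).astype(np.float32)),k[:,2].mean())
```

```text
[-1.79983198e+02  1.23501673e-01  1.09872829e+02] [ 2.16514093  0.70040651 -0.41728912]
10.1583 [0.58536938 0.23030737 0.20000966] [3.14158629e+00 7.83939639e-04 1.94567885e+00] [ 0.25612811  0.42140358 -0.87648876  1.525829    0.32890722  1.348735
 -0.2752249 ]
593 [ 0.4805 -0.1205] 43.11022186279297 rad 0.0954 ang -159.74
593 [ 0.4807 -0.12  ] 43.11022186279297 rad 0.0951 ang -159.96
1818 ((584.7118530273438, 232.43817138671875), 20.07024574279785) 0.05979600749209025
```

View pics/wrist3.png

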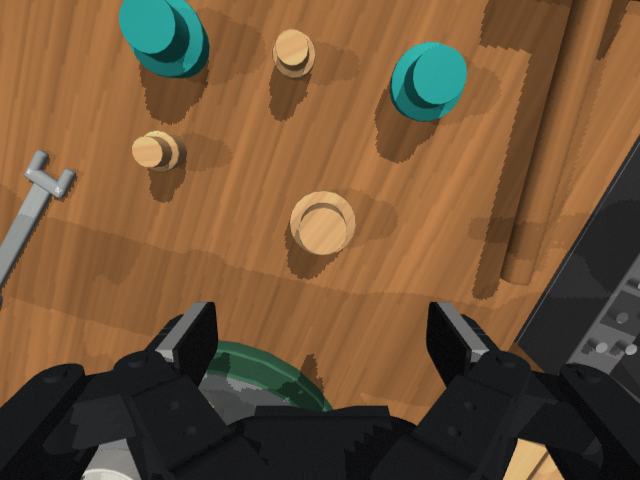

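View pics/top3.png

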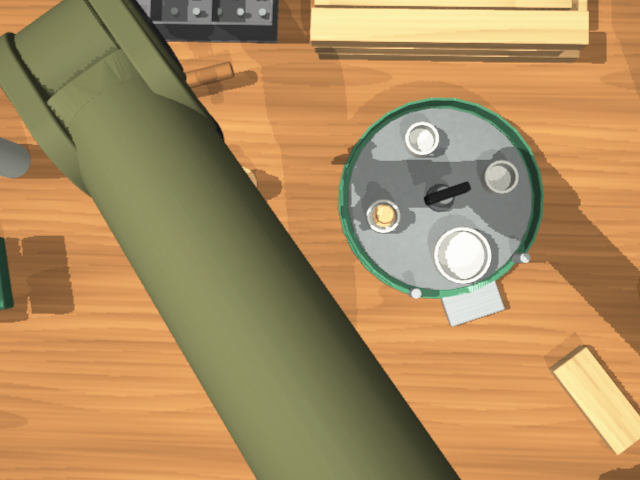

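The nest now sits at −159.9° against a target of −160.0°. The wide bung is the light wood one at (322,230) in the wrist view, world (0.5847, 0.2324), head radius 20 mm. Now I grasp it.

Run:
```python
from bench import ctrl, grab_frame, camera_model
import numpy as np,cv2
yaw=np.arctan2(.232,.5846)+np.pi/2
R=[np.pi,0,yaw]
ctrl.movel([.5847,.2324,.10],R,speed=.15)
ctrl.movel([.5847,.2324,.034],R,speed=.08)
s=ctrl.read_state(); print(s["time"],s["tcp_pos"],s["contact_force"])
ctrl.close(40)
s=ctrl.read_state(); print(s["time"],s["tcp_pos"],s["contact_force"],s["width"])
ctrl.movel([.5847,.2324,.17],R,speed=.12)
ctrl.pause(.1)
s=ctrl.read_state(); print(s["time"],s["tcp_pos"],s["contact_force"],s["width"])
m=camera_model("wrist");p,d=grab_frame("wrist"); cv2.imwrite("pics/w4.png",p[:,:,::-1])
p,d=grab_frame("scene"); cv2.imwrite("pics/s4.png",p[:,:,::-1])
```

```text
12.05 [0.58509695 0.23270949 0.03450275] [-0.56998775 -0.03848179  2.10669543]
12.5417 [0.58515645 0.23264218 0.03463638] [-0.74353959 -1.23659995  3.63411695] 0.03895007451812622
13.925 [0.584225   0.23217465 0.1690007 ] [-0.27763097  0.04776792 -1.23236111] 0.03895406222454147
```

View pics/s4.png

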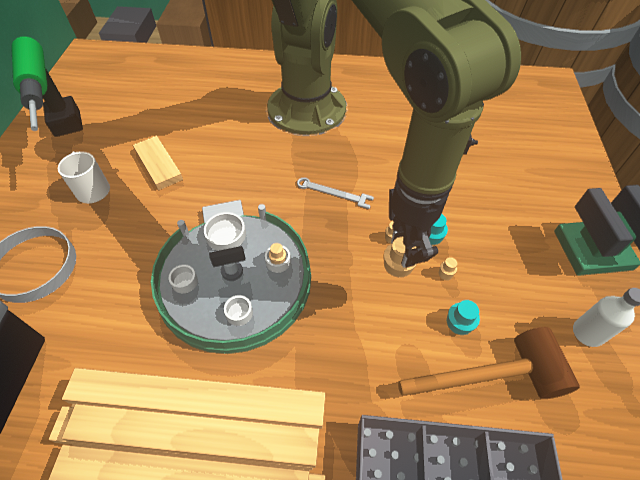

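View pics/w4.png

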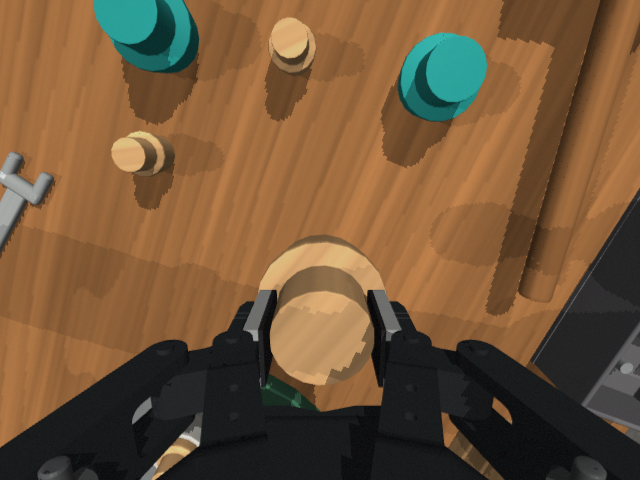

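The bung is lifted and held upright (width 39 mm, image (322,330)). Carry it to the nest.

Run:
```python
from bench import ctrl, grab_frame, camera_model
import numpy as np,cv2
R=[np.pi,0,np.radians(20)]
ctrl.movel([.5847,.2324,.20],speed=.15)
ctrl.reach([.4807,-.1199,.20],R)
ctrl.movel([.4807,-.1199,.13],R,speed=.1)
ctrl.pause(.2)
s=ctrl.read_state(); print(s["time"],s["tcp_pos"],s["ee_rot"],s["contact_force"],s["width"])
for n in ("scene","wrist"):
    m=camera_model(n);p,d=grab_frame(n); cv2.imwrite(f"pics/{n}5.png",p[:,:,::-1])
    np.savez(f"pics/{n}5.npz",p=p,d=d,**m)
```

```text
16.8 [ 0.4811925  -0.12007419  0.13069229] [ 3.14060736e+00 -9.37004654e-04  3.48951064e-01] [0.22108127 0.23786818 0.60693961] 0.038701615575475905
```

View pics/scene5.png

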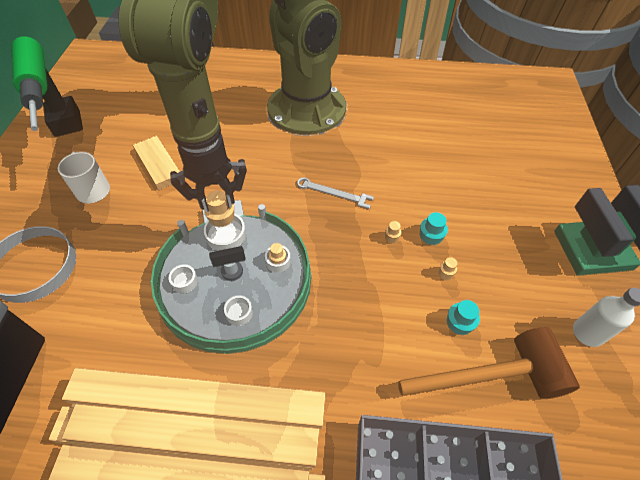

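View pics/wrist5.png

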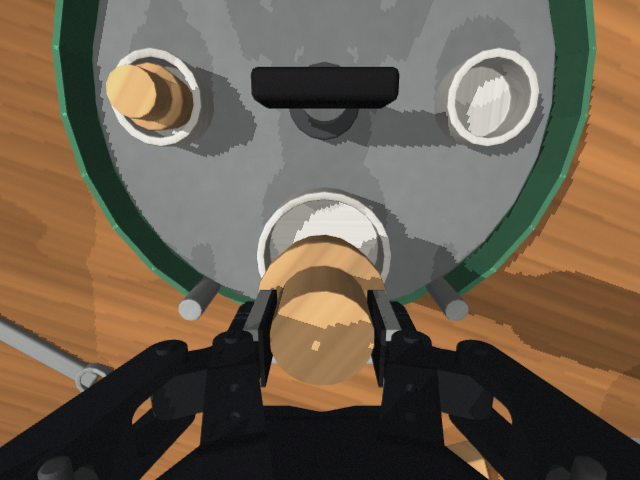

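The wrist view shows the bung on the nest's centre line, with the posts at (195,307) and (450,305) on either side of it. I lower it until it touches.

Run:
```python
from bench import ctrl, grab_frame, camera_model
import numpy as np,cv2
R=[np.pi,0,np.radians(20)]
ctrl.movel([.4807,-.1199,.077],R,speed=.08)
ctrl.pause(.1)
f0=np.array(ctrl.read_state()["contact_force"]); print(f0)
for z in np.arange(.0755,.0685,-.001):
    ctrl.movel([.4807,-.1199,z],R,speed=.02); ctrl.pause(.08)
    s=ctrl.read_state(); f=np.array(s["contact_force"])-f0; print(round(z,4),s["tcp_pos"].round(4) if hasattr(s["tcp_pos"],"round") else s["tcp_pos"],f.round(1))
    if f[2]>6: break
print(s["time"])
for n in ("scene","wrist"):
    m=camera_model(n);p,d=grab_frame(n); cv2.imwrite(f"pics/{n}6.png",p[:,:,::-1])
```

```text
[-0.22823094  0.1017268  -0.21978272]
0.0755 [ 0.4808 -0.1199  0.0756] [ 0.4 -0.1 -0.4]
0.0745 [ 0.4807 -0.1199  0.0745] [-0.4 -0.8 -0.3]
0.0735 [ 0.4807 -0.1199  0.0735] [-0.2  0.1 -1.2]
0.0725 [ 0.4809 -0.12    0.0726] [ 0.8 -0.2  0.3]
0.0715 [ 0.481  -0.1201  0.0725] [-2.3 -0.3  7.4]
19.475
```

View pics/wrist6.png

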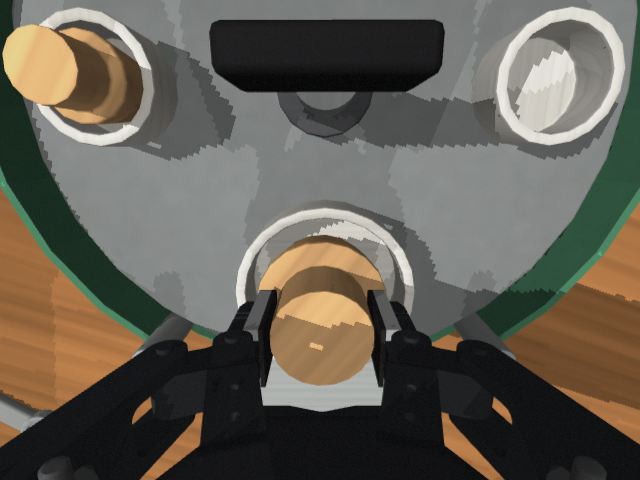

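It touched at TCP z = 0.0725, which puts the bung's foot at 38 mm, on the floor of the nest. The bung is inside the rim. Release, rise and check.

Run:
```python
from bench import ctrl, grab_frame, camera_model
import numpy as np,cv2
from h import *
R=[np.pi,0,np.radians(20)]
ctrl.gripper_open(); ctrl.pause(.1)
s=ctrl.read_state(); print(s["width"],s["contact_force"])
ctrl.movel([.4807,-.1199,.20],R,speed=.12)
ctrl.reach([.45,.12,.30],R)
ctrl.pause(.3)
for n in ("top","scene"):
    m=camera_model(n);p,d=grab_frame(n); cv2.imwrite(f"pics/{n}7.png",p[:,:,::-1]);np.savez(f"pics/{n}7.npz",p=p,d=d,**m)
s=ctrl.read_state(); print(s["time"],s["tcp_pos"],s["contact_force"])
for n in ("top","scene"):
    p,X,ok=cloud(f"pics/{n}7.npz")
    k=X[ok&(X[...,2]>.09)&(X[...,2]<.106)&(np.hypot(X[...,0]-.4807,X[...,1]+.12)<.035)]
    print(n,len(k),cv2.minEnclosingCircle((k[:,:2]*1000).astype(np.float32)),k[:,2].mean(),k[:,2].std())
    k=X[ok&(X[...,2]>.1)&(X[...,2]<.118)&(np.hypot(X[...,0]-.57,X[...,1]+.087)<.05)]
    print("handle",len(k),cv2.minAreaRect((k[:,:2]*1000).astype(np.float32)) if len(k) else 0)
p,X,ok=cloud("pics/top7.npz")
k=X[ok&(X[...,2]>.054)&(X[...,2]<.066)&(p.min(-1)>120)&(np.hypot(X[...,0]-.4807,X[...,1]+.12)<.05)&(np.hypot(X[...,0]-.4807,X[...,1]+.12)>.034)]
c=circ(k);v=c[0]-[.57,-.0874];print("nest",c,np.degrees(np.arctan2(v[1],v[0])))
```

```text
0.08548742939954758 [-0.74145208  0.27922691  0.60373662]
22.85 [0.45009277 0.11949277 0.29980647] [0.60258096 0.34746037 0.50358268]
top 612 ((479.7391052246094, -119.51879119873047), 20.289676666259766) 0.09653460788827944 0.0015279419820083226
handle 434 ((569.7280883789062, -87.48918151855469), (13.940547943115234, 63.04793167114258), 19.99673080444336)
scene 279 ((480.90753173828125, -118.6358871459961), 21.36957550048828) 0.09675009614022845 0.002024019263819047
handle 280 ((571.1366577148438, -87.17037963867188), (16.281021118164062, 63.266357421875), 20.516969680786133)
nest (array([ 0.48077467, -0.12025598]), np.float64(0.0402911220923986)) -159.78447587706438
```

View pics/top7.png

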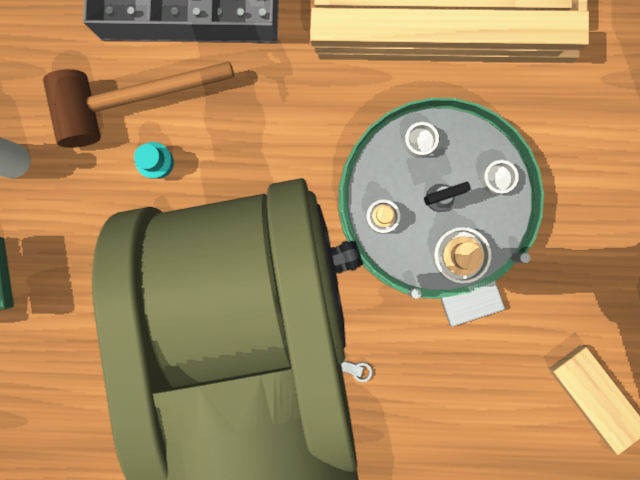

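View pics/scene7.png

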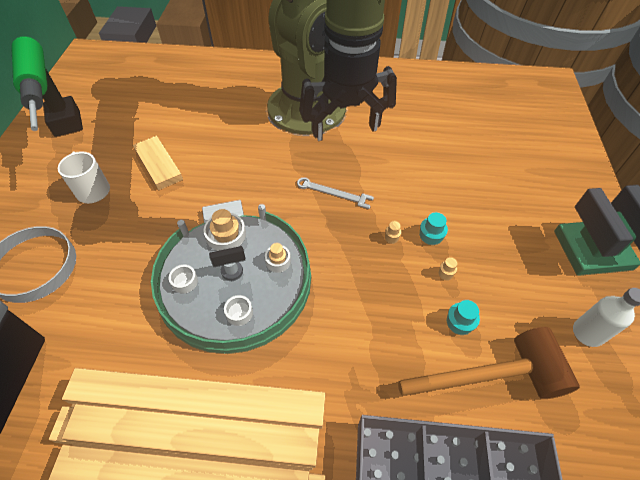

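The bung stands upright in the wide nest at (463,257) in the top view. Its top is at about 97 mm (expected 98), and the bar still stands at 20.0°. The arm is clear, so I hand the job in.

```bash
python3 -c "
from bench import ctrl
ctrl.finish_job()"
```

```text
the job is handed in; nothing more can be done
```

The job is done and handed in: the wide nest stands at the loading point and the wide bung sits upright and fully down in it. I pinched the handle and turned the carousel about 47.5°, then gripped the bung by its head, lowered it into the nest and let go.

**Last checks (about 23 s of the 50 s used):**
- **Nest position:** the handle bar reads 20.0° in the top camera, which puts the nest at the −160.0° target. A fit of the nest rim itself gives −159.8°.
- **Bung seated:** the foot met the nest floor at 38 mm with about 7 N. The top measured about 97 mm against an expected 98 mm, and the bung is centred within about 1 mm.
- **Scene camera:** its bar angle reads 20.5°, half a degree off the top camera. I trusted the top view because the scene camera sees the bar at a slant.
- **Surroundings:** the arm was clear of everything at hand-in, and neither the turquoise look-alikes nor the small bungs were touched.

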